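# Index the slide-jar carousel and close the next jar

### The arm

A 6-joint arm with a two-finger parallel gripper is mounted at the origin on the work surface. World frame = base frame: x ahead of the robot, y to its left, z up, the work surface at z = 0. Lengths are in mm, angles in rad, forces in N, time in s.
With the tool pointing down it reaches from about 400 to 925 mm from the base axis. Payload 12.5 kg.
Tool frame: the origin (TCP) lies midway between the tips of the shut fingers; the grasp point (between the pads) lies 19 mm behind it; z points along the fingers, y is the direction in which the jaws open and shut (so a half turn about z gives the same grasp; the last joint's range is limited). The gripper opens to 95 mm and grips with 3 to 60 N. Pads are 20 mm wide; open, the fingers measure 119 mm over their backs; the gripper's body (75 mm by 180 mm) begins 59 mm behind the grasp point.
Start: joints at [-1.274, 0.491, 1.559, -0, 1.092, -0.106], TCP at [245.021, -574.988, 214.661] pointing down, gripper open.
Joint ranges: [-3.1, 3.1], [-0.84, 2.19], [0.05, 2.79], [-1.13, 4.28], [0.06, 2.93], [-2.69, 2.69]. Speed limits (rad/s): [2.22, 2.22, 2.79, 3.14, 3.14, 3.14].

### API

Orientations are given as [roll, pitch, yaw] about the fixed x, y, z axes, in that order (R = Rz(yaw) Ry(pitch) Rx(roll)).
In Python, from cell import * gives the robot as it stands. The module is installed in compiled form; this text tells all that it offers.
- The arm moves only by the tool carry_out, never from a script. Its argument "moves" is a list of rows, each an object of numbers: "dx", "dy", "dz": the shift along the tool's x, y, z in m; "twist": the turn about the tool's z in degrees. A call has 1 to 5 rows; each row is the pose to reach, as a shift and turn from the pose commanded when the call began, along the tool's axes at that moment; what a row does not reach only later rows make up. A row lasts 1/10 s, in which the tool goes at most 50 mm and 8.59 degrees, less where a joint would pass 70% of its speed; a pose out of reach is approached as far as the arm can. A call with a gripper value outside its range is refused whole. "grip" is the finger opening in m, from 0 to 0.0951, set as the call begins (left out, the last holds). The fingers move at their own pace and stop on an object; the grip force is fixed at half the most. Time passes only in rows, so rows that repeat a pose let the fingers close. It gives the time, the measured TCP pose, the force and the opening at its end, in the units of the state.
- state(): the state, without advancing time (a new reading comes with each control period).
- read_camera(name): name is "scene" or "top" or "wrist"; returns (picture, depth): 420x560x3 uint8, red, green, blue; 420x560 float32, mm along the optical axis (not along the pixel's ray), 0 where there is no reading.
- camera_info(name): a dict with "mtx" (3x3 intrinsics, pixels), "R" (3x3) and "t" (3): a world point X has camera coordinates R X + t. Camera axes: x right, y down, z forward; pixel columns grow to the right and rows downward; lengths in mm; the calibration is good to about 2 mm. The wrist camera is an equidistant fisheye: a pixel r from the principal point sees the ray r / f radians off the axis. A picture is of the moment at which its call begins: read the wrist's pose just before it. camera_info takes no time and is no camera call; for the wrist camera it gives the pose at the moment of the call.
- job_done(): hands the job in, once; it reports no verdict.
The state is a dict: "t": time; "joints": joint angles; "qvel": joint speeds; "tau": joint torques, N m; "eef_pos": TCP position; "tcp_rot": TCP orientation; "ft_force": force on the tool from outside, world axes, zero at the start; "moment": the same for the moment, N m; "opening": opening from 0.0 (shut) to 1.0 (fully open).
Only numpy, scipy, OpenCV 4.12 (cv2) and the standard library are available. Lean on these libraries where they do the work, as an engineer would, in place of code of your own. Each camera call takes 0.05 s, during which the arm holds its last target. There are 200 camera calls.

### The job

Turn the slide-jar carousel clockwise (seen from above) by its centre knob to the next of its three stations, without going past it, so that it clicks into its notch and stays there with the next jar at the front mark. Only then press that jar's raised cap straight down until it is fully home, firmly but without hammering on the glass. Leave the other raised cap up and do not disturb the other things on the bench.

Things in the scene. Friction and masses are not known exactly. Their poses are not given: they have to be found in the camera images.
- stand: White round base of the carousel, 290 mm across, 12 mm high, fixed to the bench; origin at the centre of its underside, on the turret's vertical axis. Its own -x points to the front mark. A detent housing (36 x 44 mm, 34 mm high) sticks out at the front.
- front_mark (a point): Dark diamond mark on top of the detent housing at the front of the stand, 154 mm from the axis, 40 mm above the bench.
- turret (a joint): Turret angle about its vertical axis, rad, growing clockwise seen from above; about 0 at the start. Stations are 2.094 apart, each held by a sprung plunger in a notch that takes about 0.3 N m to leave. In between, the turret turns easily and stays where left; 0.2 before a station it meets a bump, to be turned over (crest 0.1 before) to drop into the notch and centre itself.
- knob_grip (a point): Middle of the round ribbed black knob on the turret's axis, at the height to grip (110 mm above the bench). Knob 52 mm across, 30 mm high, top 125 mm above the bench, on a 24 mm stem. The aluminium deck is 260 mm across, its top 40 mm above the bench.
- cap_a_top (a point): Centre of the top of the cap of jar A, which is at the front at the start; this cap is already home, top 102 mm above the bench. All jars: glass, 48 mm across, their rim 90 mm above the bench, centres 85 mm from the axis, each standing in a 58 mm cup on the deck. All caps: black discs 50 mm across, 12 mm thick.
- cap_b_top (a point): Centre of the top of the cap of jar B, the next one, which a clockwise turn of one station brings to the front mark; it starts 120 degrees behind jar A, on the right of the axis as seen from the front mark. Raised 6 to 8 mm at the start (top 108 to 110 mm above the bench); fully home its underside meets the glass rim and its top is at 102 mm once let go.
- cap_b (a joint): How far the cap of jar B is pushed into its jar, m: 0 fully raised, 0.008 fully home. It is a tight fit that starts to slide at about 8 N, stays where it is left and stops hard when home. Each jar stands on a spring in its cup and gives way a few mm, up to 10 mm, under a push, before and while the cap slides, and springs back up after.
- cap_c_top (a point): Centre of the top of the cap of jar C, the third jar, on the left of the axis as seen from the front mark at the start. It is raised like cap B and must stay raised.
- cap_c (a joint): How far the cap of jar C is pushed into its jar, m, as for cap B.
- cassettes: Bystander, leave alone: stack of four white plastic tissue cassettes, 40 x 28 x 28 mm; origin at the centre of its underside.
- slide_box: Bystander, leave alone: white slide box 85 x 35 x 28 mm; origin at the centre of its underside.
- blade_box: Bystander, leave alone: blue blade dispenser 58 x 28 x 25 mm; origin at the centre of its underside.
- stain_bottle: Bystander, leave alone: small stain jar 44 mm across, 75 mm high; origin at the centre of its underside.
- forceps: Bystander, leave alone: steel forceps lying flat, 110 mm long; origin at the centre of its underside.
- ink_pot: Bystander, leave alone: small red pot 36 mm across, 47 mm high, standing on the black slide warmer to the left; origin at the centre of its underside.

How it is judged (in metres and radians):
On the way, in this order (a step that is already met when the one before it is completed fails the run):
1. the turret has been turned one station clockwise and rests in its notch, jar B at the front mark, its cap still raised (value of joint turret between 2.0444 and 2.1444 rad and velocity of joint turret between -0.1 and 0.1 rad/s and value of joint cap_b below 0.004 m), for 0.3 s.
2. the cap of jar B is pressed fully home (value of joint turret between 2.0444 and 2.1444 rad and value of joint cap_b above 0.007 m), for 0.1 s.
At the end, for the whole second after the job is handed in: The turret rests in the notch one station (2.094 rad) clockwise of the start, within 0.05 rad, with jar B at the front mark; the cap of jar B is pressed into the jar by more than 7 of its 8 mm; the cap of jar C is still raised (pressed less than 4 mm) (all of step 2 and velocity of joint turret between -0.05 and 0.05 rad/s and value of joint cap_c below 0.004 m); the robot touches nothing.
It fails at once if the turret is turned past the next station (value of joint turret above 2.3444 rad).
It fails at once if the turret is turned backwards out of its first notch (value of joint turret below -0.25 rad).
It fails at once if the cap of jar C is pressed down (value of joint cap_c above 0.004 m).
It fails at once if a jar's cap is hammered (more than 60 N) (contact force between any of cap_b, cap_c and anything else above 60 N).
It fails at once if something else on the bench is disturbed (moved more than 30 mm) (distance of any of cassettes, slide_box, blade_box, stain_bottle, forceps, ink_pot from where it was at the start of the episode above 0.03 m).
It also fails if it takes over 56 s, if anything falls off the work surface, if the arm or the gripper's body presses on something with over 40 N, if the wrist force passes 120 N, or if a joint passes its speed limit or range.

## Working session

There is one attempt and no reset: what is moved stays moved. The work goes in short steps, Python scripts to look and compute and a tool call to move; the robot and the scene stay as the last step left them, time stands still between calls to the robot, and variables do not carry over. Pictures are saved under pics/ and viewed, about 8 in all and at most 12, crops included, and the job is handed in when it is done.

Besides the shell and the picture viewer there is one more tool, called after "Call:" as a command line: name --argument value ..., lists and objects as JSON in quotes. carry_out: Moves the arm, as the interface text tells. Its arguments: {"type":"object","properties":{"moves":{"type":"array","items":{"type":"object","properties":{"dx":{"type":"number"},"dy":{"type":"number"},"dz":{"type":"number"},"twist":{"type":"number"}}}},"grip":{"type":"number"}},"required":["moves"]}

```bash
mkdir -p pics; python3 - <<'E'
from cell import *
import cv2,numpy as np
s=state();print(s)
for n in ("scene","top"):
    p,d=read_camera(n);np.savez(n,p=p,d=d);cv2.imwrite(f"pics/{n}0.png",p[...,::-1])
    i=camera_info(n);print(n,i)
E
```

```text
{'t': 0.0, 'joints': array([-1.27359203e+00,  4.91576730e-01,  1.55950256e+00,  2.86012216e-05,
        1.09169998e+00, -1.05606532e-01]), 'qvel': array([-4.51379945e-04, -2.19760356e-04, -1.26833157e-03, -3.70668768e-05,
        9.11417433e-05,  4.08690055e-04]), 'tau': array([ 1.89692441e-04, -6.12631416e+01, -2.58179784e+01,  6.92647370e-02,
        4.82262264e-02, -6.95973267e-05]), 'eef_pos': array([ 244.94778168, -574.70764699,  214.03279619]), 'tcp_rot': array([-3.14041532e+00, -1.50306224e-04,  4.02797543e-01]), 'ft_force': array([ 0.16612475, -0.2850494 , -0.40891224]), 'moment': array([-0.0161328 , -0.03573468, -0.00435328]), 'opening': 0.998877280933598}
scene {'mtx': array([[500.08610011,   0.        , 284.36095259],
       [  0.        , 500.08610011, 212.55885345],
       [  0.        ,   0.        ,   1.        ]]), 'R': array([[-0.85465995,  0.51918506,  0.00179953],
       [ 0.35515973,  0.58716973, -0.72738798],
       [-0.3787056 , -0.62103025, -0.68622408]]), 't': array([ 376.3949128 , -217.26329103, 1395.99937522])}
top {'mtx': array([[496.63034477,   0.        , 272.46352258],
       [  0.        , 496.63034477, 203.20821817],
       [  0.        ,   0.        ,   1.        ]]), 'R': array([[-0.02802748, -0.99959653, -0.0046076 ],
       [-0.97691744,  0.02836753, -0.21172528],
       [ 0.21177057, -0.00143289, -0.97731836]]), 't': array([ 149.06136292,  552.08238146, 1313.94107301])}
```

View pics/top0.png

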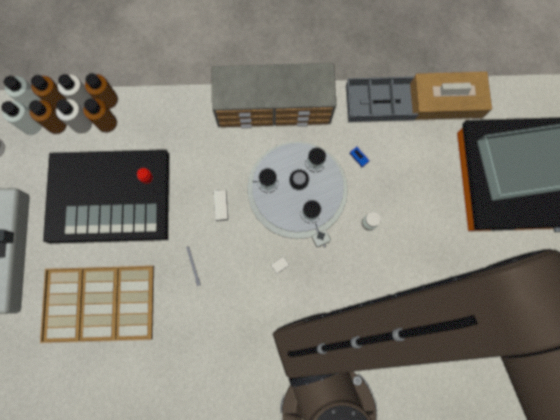

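View pics/scene0.png

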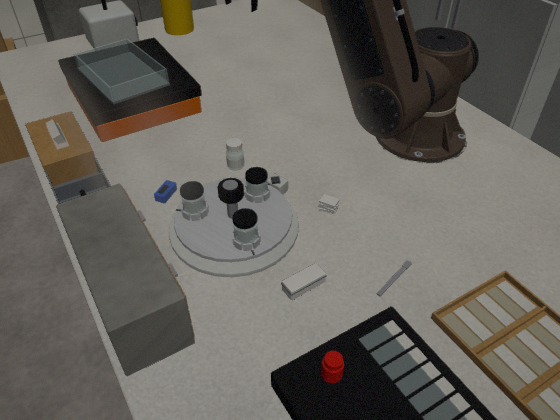

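The top view shows the knob at about (299,179), jar A at (312,210) beside the housing at (320,238), jar B at (317,156) and jar C at (268,177). The scene view agrees. Next I'll measure these points by casting rays onto planes at known heights.

```bash
cat > h.py <<'E'
import numpy as np,cv2
from cell import *
def ray(n,u,v,z,i=None):
    i=i or camera_info(n);R,t,K=i["R"],i["t"],i["mtx"]
    d=R.T@np.linalg.solve(K,[u,v,1]);c=-R.T@t
    return c+d*(z-c[2])/d[2]
def blobs(p,box,thr=60,amin=30):
    x0,y0,x1,y1=box
    m=(p[y0:y1,x0:x1].max(2)<thr).astype(np.uint8)
    n,l,s,c=cv2.connectedComponentsWithStats(m)
    return [(s[k],c[k]+[x0,y0]) for k in range(1,n) if s[k][4]>amin]
E
python3 - <<'E'
from h import *
f=np.load("top.npz");p,d=f["p"],f["d"]
for s,c in blobs(p,(245,140,350,250)): print(s,c,[ray("top",*c,z).round(1) for z in (102,109,125)], d[int(c[1]),int(c[0])])
f=np.load("scene.npz");q=f["p"]
for s,c in blobs(q,(165,160,300,265)): print("sc",s,c,[ray("scene",*c,z).round(1) for z in (102,109,125)])
a=p[140:250,240:350];b=q[150:270,160:310]
cv2.imwrite("pics/crop.png",np.hstack([cv2.resize(a,(400,400),interpolation=2),cv2.resize(b,(400,400),interpolation=2)])[...,::-1])
for n,u,v in (("top",320,238),): print(ray(n,u,v,40))
E
```

```text
[ 64   9  16  16 195] [316.55897436 156.04102564] [array([675.2,   9.2, 102. ]), array([673. ,   9.8, 109. ]), array([668. ,  11.4, 125. ])] 1350.9884
[ 15  29  16  17 203] [267.20197044 177.07881773] [array([619.7, 145.5, 102. ]), array([617.8, 145.5, 109. ]), array([613.4, 145.4, 125. ])] 1333.79
[ 45  31  18  18 103] [298.25242718 181.93203883] [array([603.7,  62. , 102. ]), array([601.9,  62.4, 109. ]), array([597.7,  63.3, 125. ])] 1313.5876
[ 59  61  16  17 208] [311.55288462 208.94230769] [array([528.2,  29.4, 102. ]), array([526.8,  30. , 109. ]), array([523.5,  31.3, 125. ])] 1326.93
sc [ 81   7  21  18 308] [255.92857143 175.28896104] [array([534.2,  33.3, 102. ]), array([538.1,  40.9, 109. ]), array([547.2,  58.5, 125. ])]
sc [106  17   9   7  48] [274.8125 179.8125] [array([506.5,  68.3, 102. ]), array([510.7,  75.6, 109. ]), array([520.4,  92.4, 125. ])]
sc [ 53  18  26  27 429] [230.57109557 192.24475524] [array([607.8,  55.3, 102. ]), array([611. ,  62.8, 109. ]), array([618.3,  79.8, 125. ])]
sc [ 15  22  23  18 330] [191.3969697  190.37878788] [array([676.5,   6.7, 102. ]), array([679. ,  14.7, 109. ]), array([684.8,  32.8, 125. ])]
sc [ 67  49  25  20 407] [244.25061425 218.27027027] [array([620.3, 140.7, 102. ]), array([623.4, 147.3, 109. ]), array([630.4, 162.4, 125. ])]
[458.21626775   4.72283091  40.        ]
```

View pics/crop.png

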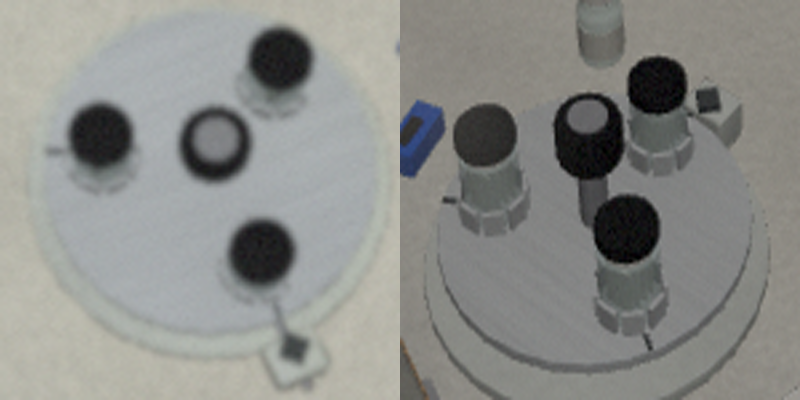

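```bash
cat >> h.py <<'E'
def delta(P,yaw,target):
    d=(np.array(target)-P)/1000;c,s=np.cos(yaw),np.sin(yaw)
    return (d@np.array([[c,s,0],[s,-c,0],[0,0,-1]]).T).round(4)
E
python3 - <<'E'
from h import *
P=np.array([245.02,-574.99,214.66]);T=np.array([606,62,214.66]);y=.403
for k in range(3):
    print(delta(P,y+np.radians(40)*k,P+(T-P)/3))
E
```

```text
[ 0.194  -0.1481  0.    ]
[0.2438 0.0112 0.    ]
[0.1796 0.1653 0.    ]
```

Call:
carry_out --moves '[{"dx": 0.0388,"dy": -0.0296,"twist": -8},{"dx": 0.0776,"dy": -0.0592,"twist": -16},{"dx": 0.1164,"dy": -0.0888,"twist": -24},{"dx": 0.1552,"dy": -0.1184,"twist": -32},{"dx": 0.194,"dy": -0.148,"twist": -40}]' --grip 0.072

```text
schema error: expected keys dx, dy, dz, twist
```

Call:
carry_out --moves '[{"dx": 0.0488,"dy": 0.0022,"twist": -8},{"dx": 0.0975,"dy": 0.0045,"twist": -16},{"dx": 0.1463,"dy": 0.0067,"twist": -24},{"dx": 0.195,"dy": 0.009,"twist": -32},{"dx": 0.2438,"dy": 0.0112,"twist": -40}]'

```text
schema error: expected keys dx, dy, dz, twist
```

Call:
carry_out --moves '[{"dx": 0.0359,"dy": 0.033,"twist": -8},{"dx": 0.0718,"dy": 0.066,"twist": -16},{"dx": 0.1078,"dy": 0.099,"twist": -24},{"dx": 0.1437,"dy": 0.132,"twist": -32},{"dx": 0.1796,"dy": 0.165,"twist": -40}]'

```text
schema error: expected keys dx, dy, dz, twist
```

```bash
python3 - <<'E'
from h import *
s=state();print(s["t"],s["eef_pos"],s["tcp_rot"],s["joints"],s["opening"])
i=camera_info("wrist");print(i)
p,d=read_camera("wrist");np.savez("w1",p=p,d=d,**i);cv2.imwrite("pics/w1.png",p[...,::-1]);print(state()["eef_pos"])
E
```

```text
0.1 [ 244.95109589 -574.7624658   214.13056694] [-3.14062079e+00 -1.10156549e-04  4.02788743e-01] [-1.27360477e+00  4.91478383e-01  1.55939606e+00  8.00950763e-06
  1.09169627e+00 -1.05600936e-01] 1.0007757548849836
{'mtx': array([[325.1922621 ,   0.        , 280.30419229],
       [  0.        , 325.1922621 , 207.5200245 ],
       [  0.        ,   0.        ,   1.        ]]), 'R': array([[ 0.39101217, -0.92038441, -0.00141974],
       [-0.87825555, -0.37357479,  0.2985114 ],
       [-0.27527562, -0.1154747 , -0.95440501]]), 't': array([-623.71240405,  -32.86962708,  392.97220132])}
[ 244.97522756 -574.81124763  214.22189625]
```

View pics/w1.png

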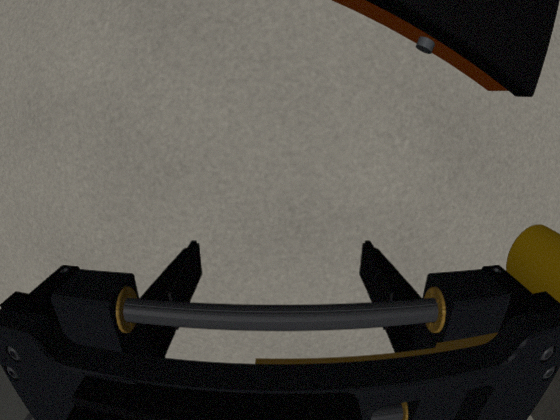

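All four keys are required in each row, so those calls were refused. The wrist view shows only bench, with nothing moved. I'll resend one call first.

Call:
carry_out --moves '[{"dx": 0.0388,"dy": -0.0296,"dz": 0,"twist": -8},{"dx": 0.0776,"dy": -0.0592,"dz": 0,"twist": -16},{"dx": 0.1164,"dy": -0.0888,"dz": 0,"twist": -24},{"dx": 0.1552,"dy": -0.1184,"dz": 0,"twist": -32},{"dx": 0.194,"dy": -0.148,"dz": 0,"twist": -40}]' --grip 0.072

```text
t: 0.65
eef_pos: [366.0, -361.0, 214.6]
tcp_rot: [-3.142, -0.0, 1.106]
ft_force: [1.2, -0.9, -0.6]
opening: 0.762
```

Call:
carry_out --moves '[{"dx": 0.0488,"dy": 0.0022,"dz": 0,"twist": -8},{"dx": 0.0975,"dy": 0.0045,"dz": 0,"twist": -16},{"dx": 0.1463,"dy": 0.0067,"dz": 0,"twist": -24},{"dx": 0.195,"dy": 0.009,"dz": 0,"twist": -32},{"dx": 0.2438,"dy": 0.0112,"dz": 0,"twist": -40}]'

```text
t: 1.15
eef_pos: [486.5, -148.6, 214.7]
tcp_rot: [3.142, 0.0, 1.805]
ft_force: [0.5, -0.3, -0.8]
opening: 0.759
```

Call:
carry_out --moves '[{"dx": 0.0359,"dy": 0.033,"dz": 0,"twist": -8},{"dx": 0.0718,"dy": 0.066,"dz": 0,"twist": -16},{"dx": 0.1078,"dy": 0.099,"dz": 0,"twist": -24},{"dx": 0.1437,"dy": 0.132,"dz": 0,"twist": -32},{"dx": 0.1796,"dy": 0.165,"dz": 0,"twist": -40}]'

```text
t: 1.65
eef_pos: [606.5, 63.9, 214.5]
tcp_rot: [-3.141, -0.0, 2.503]
ft_force: [0.6, 0.3, 0.5]
opening: 0.755
```

Call:
carry_out --moves '[{"dx": 0,"dy": 0,"dz": 0,"twist": 0},{"dx": 0,"dy": 0,"dz": 0,"twist": 0}]'

```text
t: 1.85
eef_pos: [605.7, 62.7, 214.0]
tcp_rot: [-3.141, -0.001, 2.498]
ft_force: [-0.3, -0.9, 0.9]
opening: 0.755
```

```bash
python3 - <<'E'
from h import *
s=state();print(s["t"],s["eef_pos"],s["tcp_rot"],s["joints"],s["opening"])
i=camera_info("wrist");print(i)
p,d=read_camera("wrist");np.savez("w2",p=p,d=d,**i);cv2.imwrite("pics/w2.png",p[...,::-1])
E
```

```text
1.85 [605.73532719  62.65002258 213.95117853] [-3.14075652e+00 -7.59763544e-04  2.49828891e+00] [-5.26845952e-03  4.69095548e-01  1.60001866e+00 -2.49299834e-04
  1.07358677e+00 -9.32642331e-01] 0.7554280102826284
{'mtx': array([[325.1922621 ,   0.        , 280.30419229],
       [  0.        , 325.1922621 , 207.5200245 ],
       [  0.        ,   0.        ,   1.        ]]), 'R': array([[ 6.00678917e-01,  7.99490117e-01, -6.25697277e-04],
       [ 7.63388467e-01, -5.73321881e-01,  2.97556834e-01],
       [ 2.37535022e-01, -1.79213767e-01, -9.54703901e-01]]), 't': array([-414.37362235, -459.47433449,  259.14380482])}
```

View pics/w2.png

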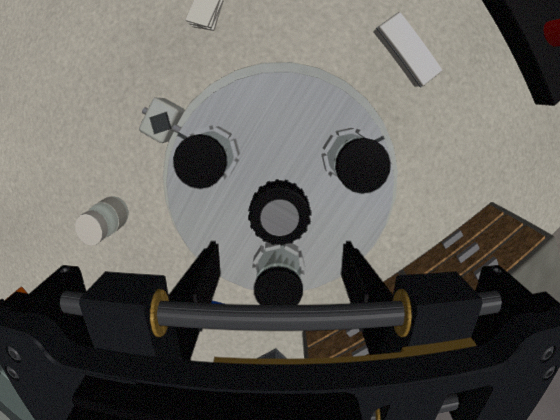

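The wrist view shows the knob disc at about (280,217), cap A at (200,161), cap C at (363,165) and the mark at (161,123). I'll cast fisheye rays to check the axis.

```bash
cat >> h.py <<'E'
def wray(u,v,z,i):
    K=i["mtx"];x,y=u-K[0,2],v-K[1,2];r=np.hypot(x,y);a=r/K[0,0]
    d=i["R"].T@np.array([np.sin(a)*x/r,np.sin(a)*y/r,np.cos(a)]);c=-i["R"].T@i["t"]
    return c+d*(z-c[2])/d[2]
E
python3 - <<'E'
from h import *
f=np.load("w2.npz");p=f["p"]
g=p[190:240,255:306].astype(int).max(2)
m=(g>75).astype(np.uint8);n,l,s,c=cv2.connectedComponentsWithStats(m)
k=l[27,25];c0=c[k]+[255,190];print("disc",s[k],c0,wray(*c0,125,f).round(1))
for s,c in blobs(p,(140,105,400,240),50,100):
    uv=(s[0]+140+s[2]/2,s[1]+105+s[3]/2);print(s,c.round(1),uv,wray(*c,105,f).round(1),wray(*c,102,f).round(1),wray(*c,109,f).round(1),wray(*c,40,f).round(1))
E
```

```text
disc [   6   10   38   36 1087] [279.23459062 217.37074517] [608.9  59.8 125. ]
[  34   29   53   54 2233] [199.7 160.7] (np.float64(200.5), np.float64(161.0)) [530.1  31.  105. ] [530.   30.1 102. ] [530.2  32.2 109. ] [528.3  11.6  40. ]
[ 196   33   54   55 2331] [362.4 164.9] (np.float64(363.0), np.float64(165.5)) [619.6 143.9 105. ] [620.5 144.2 102. ] [618.4 143.5 109. ] [638.6 150.8  40. ]
[ 109   75   62   60 1839] [279.2 207.5] (np.float64(280.0), np.float64(210.0)) [606.9  61.1 105. ] [607.6  60.6 102. ] [605.9  61.9 109. ] [622.9  48.7  40. ]
```

The wrist view puts the axis at (607.5, 60.7), from both the knob disc and caps A and C. That fits the top view to about 1.5 mm. Descending to grip height.

Call:
carry_out --moves '[{"dx": -0.002,"dy": 0,"dz": 0.03,"twist": 0},{"dx": -0.002,"dy": 0,"dz": 0.06,"twist": 0},{"dx": -0.002,"dy": 0,"dz": 0.09,"twist": 0},{"dx": -0.002,"dy": 0,"dz": 0.11,"twist": 0},{"dx": -0.002,"dy": 0,"dz": 0.1235,"twist": 0}]'

```text
t: 2.4
eef_pos: [606.7, 59.1, 89.9]
tcp_rot: [-3.14, -0.001, 2.494]
ft_force: [-0.1, -0.5, 0.3]
opening: 0.756
```

Call:
carry_out --moves '[{"dx": 0,"dy": 0,"dz": 0,"twist": 0},{"dx": 0,"dy": 0,"dz": 0,"twist": 0},{"dx": 0,"dy": 0,"dz": 0,"twist": 0},{"dx": 0,"dy": 0,"dz": 0,"twist": 0},{"dx": 0,"dy": 0,"dz": 0,"twist": 0}]' --grip 0.04

```text
t: 2.9
eef_pos: [607.7, 60.0, 92.3]
tcp_rot: [-3.142, 0.001, 2.497]
ft_force: [-2.2, -5.3, 3.0]
opening: 0.54
```

Gripped: opening is 51 mm against the 52 mm knob. Now twisting clockwise.

Call:
carry_out --moves '[{"dx": 0,"dy": -0.001,"dz": 0,"twist": 3},{"dx": 0,"dy": -0.001,"dz": 0,"twist": 6},{"dx": 0,"dy": -0.001,"dz": 0,"twist": 10},{"dx": 0,"dy": -0.001,"dz": 0,"twist": 15},{"dx": 0,"dy": -0.001,"dz": 0,"twist": 20}]'

```text
t: 3.4
eef_pos: [608.1, 60.2, 92.3]
tcp_rot: [3.139, 0.002, 2.145]
ft_force: [5.5, 3.9, -0.1]
opening: 0.543
```

```bash
python3 - <<'E'
from h import *
s=state();print(s["t"],s["eef_pos"],s["tcp_rot"],s["ft_force"],s["moment"],s["opening"])
p,d=read_camera("scene");cv2.imwrite("pics/s2.png",cv2.resize(p[130:300,130:340],None,fx=3,fy=3)[...,::-1])
E
```

```text
3.4 [608.08488221  60.2293208   92.3342788 ] [3.13867969e+00 1.62965186e-03 2.14493009e+00] [ 5.48532439  3.92345313 -0.14437202] [ 0.20653252 -0.33541801  0.1136593 ] 0.543419740368202
```

View pics/s2.png

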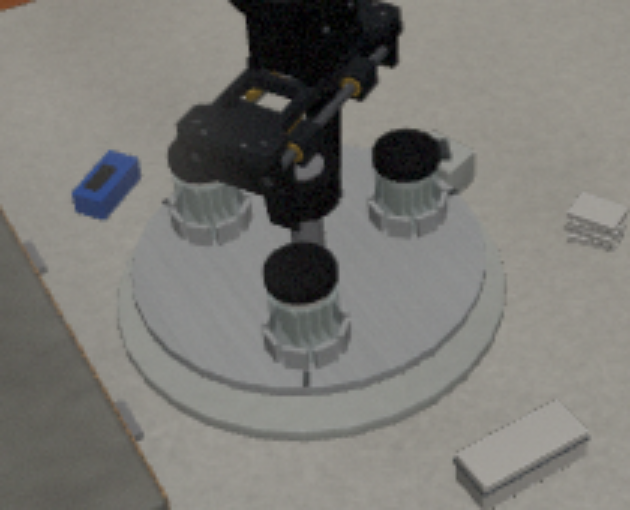

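The crop shows cap C has moved from (342,264) to (300,272) in crop pixels. It is heading for B's old place, so the turret is following clockwise. Continuing.

Call:
carry_out --moves '[{"dx": 0,"dy": 0,"dz": 0,"twist": 7},{"dx": 0,"dy": 0,"dz": 0,"twist": 14},{"dx": 0,"dy": 0,"dz": 0,"twist": 21},{"dx": 0,"dy": 0,"dz": 0,"twist": 28},{"dx": 0,"dy": 0,"dz": 0,"twist": 35}]'

```text
t: 3.95
eef_pos: [608.8, 60.5, 92.3]
tcp_rot: [3.137, -0.001, 1.532]
ft_force: [11.0, 5.1, -2.1]
opening: 0.541
```

Call:
carry_out --moves '[{"dx": 0,"dy": 0,"dz": 0,"twist": 7},{"dx": 0,"dy": 0,"dz": 0,"twist": 14},{"dx": 0,"dy": 0,"dz": 0,"twist": 21},{"dx": 0,"dy": 0,"dz": 0,"twist": 28},{"dx": 0,"dy": 0,"dz": 0,"twist": 35}]'

```text
t: 4.45
eef_pos: [609.6, 60.3, 92.4]
tcp_rot: [3.137, -0.005, 0.921]
ft_force: [13.7, 2.4, -4.5]
opening: 0.541
```

Call:
carry_out --moves '[{"dx": 0,"dy": 0,"dz": 0,"twist": 4},{"dx": 0,"dy": 0,"dz": 0,"twist": 8},{"dx": 0,"dy": 0,"dz": 0,"twist": 12},{"dx": 0,"dy": 0,"dz": 0,"twist": 16},{"dx": 0,"dy": 0,"dz": 0,"twist": 20}]'

```text
t: 4.95
eef_pos: [609.9, 59.9, 92.3]
tcp_rot: [3.138, -0.006, 0.575]
ft_force: [13.0, -0.6, -6.3]
opening: 0.543
```

Call:
carry_out --moves '[{"dx": 0,"dy": 0,"dz": 0,"twist": 2},{"dx": 0,"dy": 0,"dz": 0,"twist": 4},{"dx": 0,"dy": 0,"dz": 0,"twist": 6},{"dx": 0,"dy": 0,"dz": 0,"twist": 8},{"dx": 0,"dy": 0,"dz": 0,"twist": 8}]'

```text
t: 5.45
eef_pos: [610.0, 59.7, 92.3]
tcp_rot: [3.139, -0.007, 0.435]
ft_force: [12.7, -1.1, -6.8]
opening: 0.541
```

```bash
python3 - <<'E'
from h import *
s=state();print(s["t"],s["eef_pos"],s["tcp_rot"],s["ft_force"],s["moment"],s["opening"])
p,d=read_camera("scene");cv2.imwrite("pics/s3.png",cv2.resize(p[130:300,130:340],None,fx=3,fy=3)[...,::-1])
E
```

```text
5.45 [609.97060808  59.70627625  92.34128105] [ 3.13864743 -0.00693722  0.43540491] [12.73843392 -1.13653222 -6.78980648] [ 0.1842493  -1.87519293 -0.29305864] 0.5408378836286327
```

View pics/s3.png

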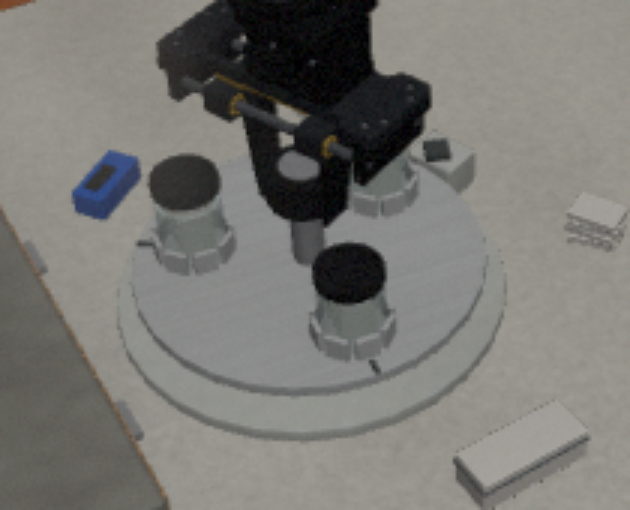

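The scene shows jar A in C's old place (349,272). The hand has turned 2.06 rad, and the moment has changed sign, so the notch is pulling forward. I'll nudge the last 2°, release and rise.

Call:
carry_out --moves '[{"dx": 0,"dy": 0,"dz": 0,"twist": 1},{"dx": 0,"dy": 0,"dz": 0,"twist": 2},{"dx": 0,"dy": 0,"dz": 0,"twist": 2}]'

```text
t: 5.8
eef_pos: [610.0, 59.7, 92.3]
tcp_rot: [3.139, -0.007, 0.402]
ft_force: [13.7, -1.3, -6.8]
opening: 0.543
```

Call:
carry_out --moves '[{"dx": 0,"dy": 0,"dz": 0,"twist": 0},{"dx": 0,"dy": 0,"dz": 0,"twist": 0},{"dx": 0,"dy": 0,"dz": 0,"twist": 0},{"dx": 0,"dy": 0,"dz": 0,"twist": 0}]' --grip 0.072

```text
t: 6.2
eef_pos: [606.8, 59.9, 91.3]
tcp_rot: [3.142, -0.0, 0.403]
ft_force: [-0.1, -0.3, -0.4]
opening: 0.748
```

Call:
carry_out --moves '[{"dx": 0,"dy": 0,"dz": -0.03,"twist": 0},{"dx": 0,"dy": 0,"dz": -0.06,"twist": 0},{"dx": 0,"dy": 0,"dz": -0.09,"twist": 0},{"dx": 0,"dy": 0,"dz": -0.12,"twist": 0},{"dx": 0,"dy": 0,"dz": -0.12,"twist": 0}]'

```text
t: 6.7
eef_pos: [608.2, 59.9, 215.2]
tcp_rot: [3.139, -0.006, 0.403]
ft_force: [-0.2, 0.5, 0.3]
opening: 0.757
```

```bash
python3 - <<'E'
from h import *
s=state();print(s["t"],s["eef_pos"],s["tcp_rot"],s["ft_force"],s["opening"])
i=camera_info("wrist");p,d=read_camera("wrist");np.savez("w3",p=p,d=d,**i);cv2.imwrite("pics/w3.png",p[...,::-1])
for s,c in blobs(p,(100,60,460,260),50,100): print(s,c.round(1),wray(*c,102,i).round(1),wray(*c,109,i).round(1),wray(*c,40,i).round(1))
q,d=read_camera("scene")
for s,c in blobs(q,(165,160,300,265)): print("sc",s,c,[ray("scene",*c,z).round(1) for z in (102,109)])
E
```

```text
6.7 [608.22464313  59.87839643 215.20889898] [ 3.1389582  -0.00584569  0.40294624] [-0.2078919   0.51043842  0.27799136] 0.7571233351348305
[321   0  39  13 151] [438.4  65.7] [789.  -21.6 102. ] [786.4 -18.7 109. ] [811.6 -46.8  40. ]
[  75   70   54   54 2237] [201.3 156.3] [622.1 143.  102. ] [623.6 141.8 109. ] [608.2 153.8  40. ]
[ 237   73   54   55 2315] [363.8 160.1] [675.9   7.7 102. ] [676.1   9.8 109. ] [673.8 -11.1  40. ]
[340 103  10  24 175] [444.7 174.2] [699.  -74.3 102. ] [698.7 -70.1 109. ] [ 702. -111.   40.]
[ 150  115   62   65 1931] [280.7 204.8] [608.1  60.  102. ] [610.   60.8 109. ] [591.2  52.6  40. ]
[ 96 182  23  18 262] [209.6 252.5] [536.5 104.8 102. ] [540.1 104.5 109. ] [503.9 107.2  40. ]
[242 182  23  18 260] [351.  252.5] [590.3 -22.1 102. ] [592.6 -19.2 109. ] [569.5 -47.4  40. ]
sc [ 80   5  22  17 306] [255.79084967 172.9869281 ] [array([530.6,  26. , 102. ]), array([534.5,  33.8, 109. ])]
sc [106  17   9   7  45] [274.75555556 179.91111111] [array([506.8,  68.5, 102. ]), array([511. ,  75.8, 109. ])]
sc [ 53  18  27  26 431] [230.64733179 192.22041763] [array([607.6,  55.3, 102. ]), array([610.8,  62.8, 109. ])]
sc [ 15  21  23  18 328] [191.36585366 189.80487805] [array([675.8,   4.9, 102. ]), array([678.3,  12.9, 109. ])]
sc [ 68  52  24  20 399] [244.45614035 221.25062657] [array([624. , 148.5, 102. ]), array([627., 155., 109.])]
```

View pics/w3.png

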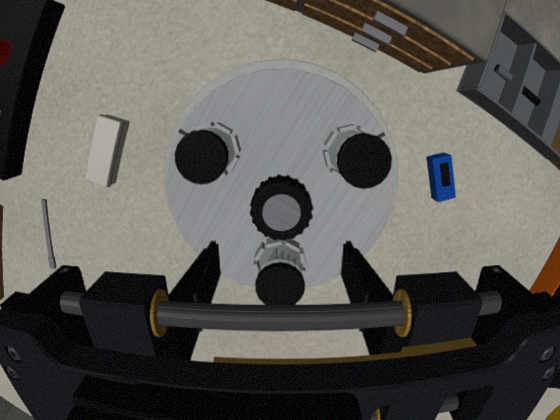

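The wrist view shows jars A (201,156) and C (364,160) at 80° and −37° about the axis. That is station-centred to well under 0.03 rad, with B at the front and cap C still raised. Next I'll shut the fingers and move above cap B at (528.5, 29.5).

Call:
carry_out --moves '[{"dx": -0.03,"dy": -0.001,"dz": 0,"twist": 0},{"dx": -0.06,"dy": -0.002,"dz": 0.01,"twist": 0},{"dx": -0.085,"dy": -0.0025,"dz": 0.03,"twist": 0},{"dx": -0.085,"dy": -0.0025,"dz": 0.06,"twist": 0},{"dx": -0.085,"dy": -0.0025,"dz": 0.075,"twist": 0}]' --grip 0

```text
t: 7.3
eef_pos: [525.8, 28.6, 133.5]
tcp_rot: [-3.14, 0.003, 0.402]
ft_force: [0.3, -0.1, -0.2]
opening: 0.398
```

Call:
carry_out --moves '[{"dx": 0,"dy": 0,"dz": 0,"twist": 0},{"dx": 0,"dy": 0,"dz": 0,"twist": 0},{"dx": 0,"dy": 0,"dz": 0,"twist": 0}]'

```text
t: 7.6
eef_pos: [528.1, 28.8, 136.6]
tcp_rot: [3.141, -0.0, 0.403]
ft_force: [-0.5, 0.3, 0.3]
opening: 0.142
```

```bash
python3 - <<'E'
from h import *
s=state();print(s["t"],s["eef_pos"],s["tcp_rot"],s["ft_force"],s["opening"])
p,d=read_camera("scene");cv2.imwrite("pics/s4.png",cv2.resize(p[110:280,150:340],None,fx=3,fy=3)[...,::-1])
E
```

```text
7.6 [528.0545699   28.82272694 136.5517918 ] [ 3.14126418e+00 -4.86631715e-04  4.02957450e-01] [-0.49413177  0.29992233  0.32451258] 0.14170431427299554
```

View pics/s4.png

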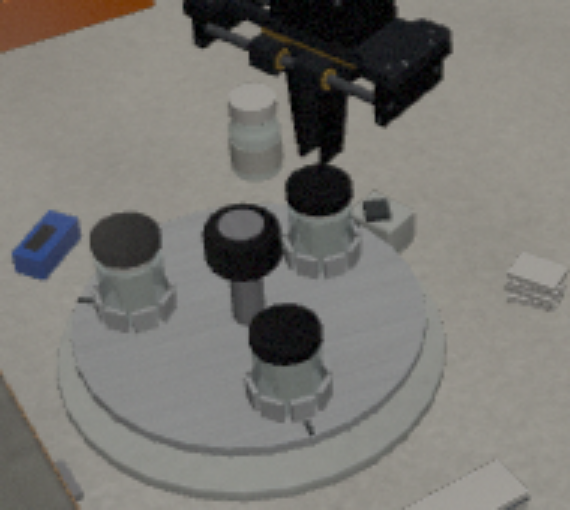

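The crop shows the nearly shut fingers directly above cap B (320,190) at the mark. Lowering gently, then in small steps while watching the force.

Call:
carry_out --moves '[{"dx": 0,"dy": 0,"dz": 0.006,"twist": 0},{"dx": 0,"dy": 0,"dz": 0.012,"twist": 0},{"dx": 0,"dy": 0,"dz": 0.017,"twist": 0},{"dx": 0,"dy": 0,"dz": 0.021,"twist": 0},{"dx": 0,"dy": 0,"dz": 0.023,"twist": 0}]'

```text
t: 8.15
eef_pos: [527.6, 28.8, 112.6]
tcp_rot: [-3.141, 0.001, 0.403]
ft_force: [-0.2, 0.3, 0.0]
opening: 0.006
```

Call:
carry_out --moves '[{"dx": 0,"dy": 0,"dz": 0.001,"twist": 0},{"dx": 0,"dy": 0,"dz": 0.002,"twist": 0},{"dx": 0,"dy": 0,"dz": 0.003,"twist": 0},{"dx": 0,"dy": 0,"dz": 0.004,"twist": 0},{"dx": 0,"dy": 0,"dz": 0.005,"twist": 0}]'

```text
t: 8.65
eef_pos: [527.8, 28.8, 108.2]
tcp_rot: [3.141, -0.0, 0.403]
ft_force: [-0.2, -0.9, 3.0]
opening: 0.004
```

Call:
carry_out --moves '[{"dx": 0,"dy": 0,"dz": 0.001,"twist": 0},{"dx": 0,"dy": 0,"dz": 0.002,"twist": 0},{"dx": 0,"dy": 0,"dz": 0.003,"twist": 0},{"dx": 0,"dy": 0,"dz": 0.004,"twist": 0},{"dx": 0,"dy": 0,"dz": 0.004,"twist": 0}]'

```text
t: 9.15
eef_pos: [527.9, 28.8, 104.3]
tcp_rot: [3.141, -0.0, 0.403]
ft_force: [-1.5, -0.6, 7.2]
opening: 0.006
```

Call:
carry_out --moves '[{"dx": 0,"dy": 0,"dz": 0.001,"twist": 0},{"dx": 0,"dy": 0,"dz": 0.002,"twist": 0},{"dx": 0,"dy": 0,"dz": 0.003,"twist": 0},{"dx": 0,"dy": 0,"dz": 0.004,"twist": 0},{"dx": 0,"dy": 0,"dz": 0.004,"twist": 0}]'

```text
t: 9.65
eef_pos: [527.9, 28.8, 100.4]
tcp_rot: [3.141, -0.0, 0.403]
ft_force: [-1.4, 0.1, 7.1]
opening: 0.006
```

Call:
carry_out --moves '[{"dx": 0,"dy": 0,"dz": 0.001,"twist": 0},{"dx": 0,"dy": 0,"dz": 0.002,"twist": 0},{"dx": 0,"dy": 0,"dz": 0.003,"twist": 0},{"dx": 0,"dy": 0,"dz": 0.003,"twist": 0}]'

```text
t: 10.05
eef_pos: [527.9, 28.7, 97.4]
tcp_rot: [3.141, -0.0, 0.403]
ft_force: [-1.2, -0.0, 6.6]
opening: 0.006
```

Call:
carry_out --moves '[{"dx": 0,"dy": 0,"dz": 0.001,"twist": 0},{"dx": 0,"dy": 0,"dz": 0.002,"twist": 0},{"dx": 0,"dy": 0,"dz": 0.002,"twist": 0}]'

```text
t: 10.35
eef_pos: [527.9, 28.8, 95.5]
tcp_rot: [3.141, -0.001, 0.403]
ft_force: [-2.4, -0.7, 9.2]
opening: 0.006
```

Call:
carry_out --moves '[{"dx": 0,"dy": 0,"dz": 0.001,"twist": 0},{"dx": 0,"dy": 0,"dz": 0.002,"twist": 0},{"dx": 0,"dy": 0,"dz": 0.002,"twist": 0}]'

```text
t: 10.65
eef_pos: [527.9, 28.7, 93.6]
tcp_rot: [3.141, -0.001, 0.403]
ft_force: [-1.8, -0.3, 11.5]
opening: 0.002
```

Call:
carry_out --moves '[{"dx": 0,"dy": 0,"dz": 0.001,"twist": 0},{"dx": 0,"dy": 0,"dz": 0.001,"twist": 0}]'

```text
t: 10.85
eef_pos: [527.9, 28.8, 92.7]
tcp_rot: [3.141, -0.001, 0.403]
ft_force: [-2.7, -0.3, 12.2]
opening: 0.006
```

Force is climbing with the jar spring, about 1.3 N/mm, so the cap seems home. I'll press slightly more for certainty.

Call:
carry_out --moves '[{"dx": 0,"dy": 0,"dz": 0.0007,"twist": 0},{"dx": 0,"dy": 0,"dz": 0.0014,"twist": 0},{"dx": 0,"dy": 0,"dz": 0.0014,"twist": 0}]'

```text
t: 11.15
eef_pos: [528.0, 28.7, 92.1]
tcp_rot: [3.141, -0.001, 0.403]
ft_force: [-4.4, -0.2, 20.5]
opening: 0.005
```

The force reached 20.5 N at z = 92.1, so the jar has bottomed with the cap home. Now rising clear, 1 mm at first, then away.

Call:
carry_out --moves '[{"dx": 0,"dy": 0,"dz": -0.003,"twist": 0},{"dx": 0,"dy": 0,"dz": -0.006,"twist": 0},{"dx": 0,"dy": 0,"dz": -0.01,"twist": 0},{"dx": 0,"dy": 0,"dz": -0.02,"twist": 0},{"dx": 0,"dy": 0,"dz": -0.04,"twist": 0}]'

```text
t: 11.65
eef_pos: [527.1, 28.8, 130.3]
tcp_rot: [-3.141, 0.002, 0.403]
ft_force: [0.7, -0.1, 0.2]
opening: 0.005
```

Call:
carry_out --moves '[{"dx": -0.02,"dy": 0,"dz": -0.04,"twist": 0},{"dx": -0.05,"dy": 0,"dz": -0.08,"twist": 0},{"dx": -0.07,"dy": 0,"dz": -0.12,"twist": 0},{"dx": -0.07,"dy": 0,"dz": -0.12,"twist": 0},{"dx": -0.07,"dy": 0,"dz": -0.12,"twist": 0}]'

```text
t: 12.15
eef_pos: [463.4, 1.2, 251.6]
tcp_rot: [3.14, -0.002, 0.402]
ft_force: [0.0, -0.4, -0.2]
opening: 0.004
```

```bash
python3 - <<'E'
from h import *
s=state();print(s["t"],s["eef_pos"],s["ft_force"])
i=camera_info("wrist");p,d=read_camera("wrist");c0=-i["R"].T@i["t"];K=i["mtx"]
cv2.imwrite("pics/w5.png",p[...,::-1])
for s,c in blobs(p,(60,20,500,260),50,300):
    u,v=c;a=np.hypot(u-K[0,2],v-K[1,2])/K[0,0];b=np.arctan2(v-K[1,2],u-K[0,2])
    z=np.median(d[int(v)-4:int(v)+5,int(u)-4:int(u)+5])
    X=i["R"].T@(z*np.array([np.tan(a)*np.cos(b),np.tan(a)*np.sin(b),1])-i["t"]);print(s[4],c.round(1),"depth pt",X.round(1))
q,d=read_camera("scene");i=camera_info("scene")
f=np.load("scene.npz")
for lab,Q,D in (("start",f["p"],f["d"]),("now",q,d)):
  for s,c in blobs(Q,(165,160,300,265)):
    u,v=int(s[0]+165+s[2]/2),int(s[1]+160+s[3]/2-3);z=np.median(D[v-3:v+4,u-3:u+4])
    X=i["R"].T@(z*np.linalg.solve(i["mtx"],[u,v,1])-i["t"]);print(lab,c.round(1),X.round(1))
E
```

```text
12.15 [463.40534234   1.23947437 251.56614599] [ 0.03571357 -0.43411895 -0.19595084]
1258 [283.9  43.8] depth pt [598.2  55.7 126.8]
1925 [282.5 123.1] depth pt [529.9  27.8 101.7]
382 [280.2 252.3] depth pt [473.    6.2 263.6]
start [255.9 175.3] [530.2  26.3 102. ]
start [274.8 179.8] [463.2  -5.8  39.8]
start [230.6 192.2] [612.4  70.3 126.9]
start [191.4 190.4] [676.5   6.7 108.7]
start [244.3 218.3] [621.3 142.5 110.3]
now [255.9 175.3] [530.5  27.  102.6]
now [274.9 179.9] [463.1  -5.9  39.7]
now [230.6 192.3] [614.6  74.5 125.5]
now [191.3 189.8] [675.4   4.4 109.3]
now [244.5 221.2] [618.8 141.1 102.3]
```

View pics/w5.png

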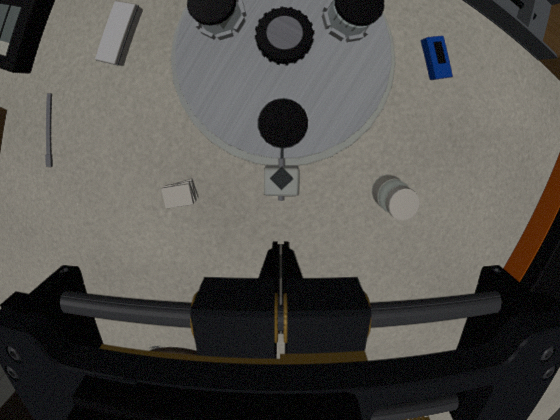

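The wrist view shows cap B (283,123) in line with the mark (282,179), and the bystanders in place. By depth, cap B is at 102 mm (home), cap C at about 109 mm (raised), and the front cap is in the same pixel as A was at the start. Handing in.

```bash
python3 -c "
from cell import *
print(job_done())"
```

```text
the job is handed in; nothing more can be done
None
```

The job is done and handed in: the carousel is one station clockwise with jar B at the front mark, and jar B's cap is pressed fully home. The interface reports no verdict, so this rests on my own checks.

- **Turn:** I gripped the knob, turned it 120° clockwise and let go so the turret could centre itself in its notch. In the last pictures the front cap is at the same pixel as jar A was at the start, in line with the mark. The other two jars measured about 80° and −37° about the axis; averaged, the turret is at its station to well under 0.03 rad.
- **Press:** I pushed cap B down in 1–2 mm steps with the fingers shut. It slid at about 7 N and ended against the stop, where the wrist force reading was 20.5 N, well under the 60 N limit.
- **Final state:** By camera depth, cap B is at about 102 mm (home) and cap C at about 109 mm (still raised). The bystanders in view looked undisturbed, though I did not measure them, and the ink pot was out of that last picture. The arm is clear at z ≈ 252 mm.

Three things did not go quite to plan:
- My first move calls were refused because each row needs all four keys; nothing moved.
- A grip slightly off-centre put about 13 N of sideways force on the knob while turning, with no visible effect.
- Single readings of the axis differed by about 2 mm between views, within the calibration.

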